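# Dump the tested links from the drop-bottom box into its tray and relatch the floor

## Robot

A 6-joint arm with a two-finger parallel gripper is mounted at the origin on the work surface. World frame = base frame: x ahead of the robot, y to its left, z up, the work surface at z = 0. Lengths are in m, angles in rad, forces in N, time in s.
With the tool pointing down it reaches from about 0.3 to 0.875 m from the base axis. Payload 6.4 kg.
Tool frame: the origin (TCP) lies midway between the tips of the shut fingers; the grasp point (between the pads) lies 19 mm behind it; z points along the fingers, y is the line along which they close (so a half turn about z gives the same grasp; the last joint's range is limited). The gripper opens to 85 mm and grips with 20 to 120 N. Pads are 22 mm wide; open, the fingers measure 114 mm over their backs; the gripper's body (76 mm by 85 mm) begins 54 mm behind the grasp point. The pads swing forward as they close: fully open they stand 13 mm farther back than shut.
Start: joints at [-1.348, 0.181, 1.607, -0, 1.354, -0.206], TCP at [0.239, -0.523, 0.231] pointing down, gripper open.
Joint ranges: [-2.99, 2.99], [-0.89, 2.07], [0.3, 2.58], [-1.14, 4.28], [0, 2.63], [-3.12, 3.12]. Speed limits (rad/s): [2.57, 2.57, 3.01, 3.14, 3.14, 3.14].

## Interface

Orientations are given as a unit quaternion [w, x, y, z].
In Python, from cell import arm gives the robot as it stands.
- The arm moves only by the tool carry_out, never from a script. Its argument "series" is a list that holds one entry, the list of rows, each a list of 7 numbers: the shift along the tool's x, y, z normalised to -1 to 1, where 1 is 2 cm, then the turn, a rotation vector about the tool's x, y, z normalised to -1 to 1, where 1 is pi/4 rad, then the opening, from -1 (shut) to 1 (fully open). A call has 1 to 5 rows; each row shifts and turns the commanded pose from where the row before left it, along the tool's axes as they then stand; what a row does not reach is not made up. A row lasts 1/10 s, in which the tool goes at most 50 mm and 8.59 degrees, less where a joint would pass 70% of its speed; a pose out of reach is approached as far as the arm can. A call with a number of a shift or a turn outside -1 to 1 is refused whole. A call with a gripper value outside its range is refused whole. The fingers move at their own pace and stop on an object; the grip force is fixed at half the most. Time passes only in rows, so rows that do not move let the fingers close. It gives the time, the measured TCP pose, the force, the opening and the grip force at its end, in the units of the state.
- arm.get_obs(): the state, without advancing time (a new reading comes with each control period).
- arm.grab_frame(name): name is "side" or "top" or "wrist"; returns (picture, depth): 420x560x3 uint8, blue, green, red; 420x560 float32, m along the optical axis (not along the pixel's ray), 0 where there is no reading.
- arm.camera_info(name): a dict with "fx", "fy", "cx", "cy" (pixels), "origin" and "rotation" of the camera in the world. Camera axes: x right, y down, z forward; pixel columns grow to the right and rows downward; lengths in m; the calibration is good to about 2 mm. A picture is of the moment at which its call begins: read the wrist's pose just before it. camera_info takes no time and is no camera call; for the wrist camera it gives the pose at the moment of the call.
- arm.close_job(): hands the job in; it is judged then, once.
The state is a dict: "time": time; "q": joint angles; "qvel": joint speeds; "joint_efforts": joint torques, N m; "position": TCP position; "tcp_rot": TCP orientation; "contact_force": force on the tool from outside, world axes, zero at the start; "ft_torque": the same for the moment, N m; "opening": opening from 0.0 (shut) to 1.0 (fully open); "grasp_force": force on a finger pad.
Only numpy, scipy, OpenCV 4.12 (cv2) and the standard library are available. Lean on these libraries where they do the work, as an engineer would, in place of code of your own. Each camera call takes 0.05 s, during which the arm holds its last target. There are 200 camera calls.

## Task

Slide the blue tray in under the green drop-bottom box from the side it stands on, until it is centred beneath the box with both ends sticking out equally. Then lift the yellow-tipped latch bar so that the hinged floor falls open and drops the three steel links into the tray, and finally swing the red-gripped lever back upright until the latch bar drops behind its pin and the floor stays shut. Leave the tray with all the links in it under the box, and do not shift the wooden case, the test blocks, the vee block or the oil bottle.

Things in the scene. Friction and masses are not known exactly. Their poses are not given: they have to be found in the camera images.
- hopper: Green steel drop-bottom box bolted to the bench. Origin on the bench under its centre, z up, yaw 1.57 +-0.22: x points roughly to the robot's left, y towards the robot. Side panels, outer faces y = +-81 mm, x -60 to 60, z 0 to 220; end walls at x = +-60 mm, only from z 152 to 220. Latch bar and lever are outside the y = -81 panel, away from the robot. Sizes below are in this frame.
- tunnel (a point): Centre of the tunnel beneath the box, on the bench: at the hopper's origin. The tunnel runs along hopper x, 148 mm wide (y = +-74 mm), 140 mm high below the shut floor, 120 mm long, open at both ends. The tray belongs here, its centre at this point, its length along x.
- trap (a joint): Hinged floor with the lever rigid on it (rad): 0 latched shut and level, 0.95 hanging open (stop), -0.06 pushed past shut (stop). It hinges along hopper y. Opening, its -x edge falls, never lower than 60 mm over the bench, and the lever leans to hopper -x. Unlatched it falls open by weight and stays open; empty, about 0.15 Nm holds it shut.
- trap_hinge (a point): Point on the floor's hinge axis, in the middle of the box: hopper x = 48, y = 0, z = 147 mm; the axis runs along the hopper's y.
- lever_tip (a point): Centre of the lever's top end, at hopper y = -135 mm, 125 mm from the hinge axis: straight above it when shut, leaning 54 degrees to hopper -x when open. Round red grip 18 mm thick over the last 40 mm (and a round end 9 mm beyond), below it a 12 mm rod. Space is free on its -x side and outward; the latch bar is 23 mm inward.
- keeper_pin (a point): Steel pin 10 mm thick on the lever, 70 mm from the hinge axis, reaching inward from hopper y = -137 to -92 mm. The latch bar's tooth holds it on its -x side when latched.
- latch (a joint): Lift angle of the latch bar (rad): 0 down on its stop, up to 0.7. It falls by its own weight (0.12 kg). About 0.12 frees the pin, and the floor then drops at once. With the bar down and the lever coming back, the pin lifts the bar's sloping tooth by itself (a few N) in the last 0.4 rad and the bar drops behind it: push the lever on to about -0.04, then let go.
- latch_pivot (a point): Pivot of the latch bar: hopper x = -55, y = -100, z = 217 mm, axis along hopper y. The bar, 12 mm thick, runs 142 mm from here towards hopper +x.
- latch_grip (a point): In the upright yellow tab on the bar's free end: 16 mm along the bar, 12 mm thick (along hopper y), 35 mm tall, top 15 mm above this point. 134 mm along and 42 mm above the pivot, so with the bar down at hopper x = 79, y = -100, z = 259 mm. Pinch across the thickness and lift. When shut, the lever is 35 mm outward (y) and 31 mm back (-x).
- tray: Loose blue tray, 200 x 120 x 45 mm, walls 4 mm, empty, 0.35 kg, a black block grip at each end. Origin: centre of the underside; x along its length, yaw 1.57 +-0.22. It stands to the robot's left or right of the box (it and the wooden case swap sides), turned and off the tunnel's line.
- tray_grip_a (a point): Grasp point of the grip at the tray's +x end: 125 mm from the tray's centre, 36 mm above the bench. Each grip is a block 38 mm long (100 to 138 mm from the tray's centre), 22 mm wide (along tray y), from 10 to 54 mm above the bench.
- tray_grip_b (a point): The same at the tray's -x end.
- link0: Forged steel link (connecting-rod shape, two round eyes and a web), 84 x 32 x 14 mm, 0.15 kg, lying flat on the shut floor inside the box; origin near its middle, x along it.
- link1: A second link, alike.
- link2: A third link, alike.
- case: Wooden instrument case 170 x 110 x 50 mm, on the other side of the box from the tray. Origin under its centre. Leave alone.
- testblock: Two round steel test blocks as one piece, 60 mm across, 40 mm high, beside the tunnel's mouth on the robot's side. Origin under its centre. Leave alone.
- vblock: Dark steel vee block 50 x 50 x 40 mm, beside the tunnel's other mouth, on the far side. Origin under its centre. Leave alone.
- oilcan: Red oil bottle, 56 mm across, 140 mm high, beyond the box. Origin under its centre. Leave alone.
There are look-alikes about, which are no part of the job. Leave any purple look-alike of the link1 alone.

How it is judged:
By the outcome, as a careful person would: the job done as asked, in the order asked, and still so for the second after the job is handed in, with the robot touching nothing.
It also fails if it takes over 72 s, if anything falls off the work surface, if the arm or the gripper's body presses on something with over 40 N, if the wrist force passes 120 N, or if a joint passes its speed limit or range.

## Working session

There is one attempt and no reset: what is moved stays moved. The work goes in short steps, Python scripts to look and compute and a tool call to move; the robot and the scene stay as the last step left them, time stands still between calls to the robot, and variables do not carry over. Pictures are saved under pics/ and viewed, at most 10 in all, crops included, and the job is handed in when it is done.

Besides the shell and the picture viewer there is one more tool, called after "Emit:" as name([rows], argument=value, ...), one row to a line, values as JSON. carry_out: Moves the arm, as the interface text tells. Scaled input: -1 to 1 covers 2 cm each way for a shift and pi/4 rad each way for a turn. Its arguments: {"type":"object","properties":{"series":{"type":"array"}},"required":["series"]}

```bash
mkdir -p pics; ls; cat > h.py <<'E'
import numpy as np, cv2
from cell import arm
def snap(n,f):
    ci=arm.camera_info(n); im,d=arm.grab_frame(n); cv2.imwrite(f'pics/{f}.png',im); np.savez(f'pics/{f}.npz',d=d,im=im,**{k:np.array(v) for k,v in ci.items()}); return im,d,ci
def load(f): return np.load(f'pics/{f}.npz')
def pts(f):
    z=load(f); d=z['d']; v,u=np.mgrid[:d.shape[0],:d.shape[1]]
    c=np.stack([(u-z['cx'])/z['fx']*d,(v-z['cy'])/z['fy']*d,d],-1)
    return c@z['rotation'].T+z['origin'], z['im'], d>0
E
python3 - <<'E'
from h import *
for n in ['top','side']:
    im,d,ci=snap(n,n+'0'); print(n,ci)
print(arm.get_obs())
a=cv2.imread('pics/top0.png');b=cv2.imread('pics/side0.png')
E
```

```text
pics
top {'fx': 491.5586991483857, 'fy': 491.5586991483857, 'cx': 271.2078992315056, 'cy': 210.49391479132439, 'origin': array([3.79371117e-01, 2.16873608e-04, 1.33932402e+00]), 'rotation': array([-0.06009382,  0.70889872, -0.69945337,  0.06794351])}
side {'fx': 437.762999092524, 'fy': 437.762999092524, 'cx': 279.2784723172573, 'cy': 205.970170296255, 'origin': array([-0.11291703,  0.75649372,  0.80838863]), 'rotation': array([ 0.18247651, -0.32268945,  0.80901372, -0.45614761])}
{'time': 0.1, 'q': array([-1.34831833e+00,  1.81475350e-01,  1.60789633e+00, -8.15193962e-06,
        1.35379656e+00, -2.06316168e-01]), 'qvel': array([ 0.00144349,  0.00067338, -0.00272378,  0.00050302, -0.00025351,
        0.00052162]), 'joint_efforts': array([ 6.83951730e-04, -4.45875549e+01, -3.52236414e+01, -1.57680993e-04,
        4.21084071e-03, -1.31758770e-05]), 'position': array([ 0.23896483, -0.52245283,  0.23047505]), 'tcp_rot': array([-7.87732831e-04,  9.77104357e-01,  2.12759149e-01, -1.03455572e-05]), 'contact_force': array([ 0.11568957,  0.16313373, -0.14717394]), 'ft_torque': array([-0.03361605,  0.02664055,  0.01369723]), 'grasp_force': 0.0, 'opening': 0.9955724827491773}
```

```bash
cat > h.py <<'E'
import numpy as np, cv2
from scipy.spatial.transform import Rotation as R
from cell import arm
def Q(q): q=np.array(q); return R.from_quat(q[[1,2,3,0]])
def snap(n,f):
    ci=arm.camera_info(n); im,d=arm.grab_frame(n); cv2.imwrite(f'pics/{f}.png',im); np.savez(f'pics/{f}.npz',d=d,im=im,**{k:np.array(v) for k,v in ci.items()}); return im,d,ci
def load(f): return np.load(f'pics/{f}.npz')
def pts(f):
    z=load(f); d=z['d']; v,u=np.mgrid[:d.shape[0],:d.shape[1]]
    c=np.stack([(u-z['cx'])/z['fx']*d,(v-z['cy'])/z['fy']*d,d],-1)
    return (c.reshape(-1,3)@Q(z['rotation']).as_matrix().T+z['origin']).reshape(c.shape), z['im'], d>0
def proj(f,p):
    z=load(f); c=Q(z['rotation']).as_matrix().T@(np.array(p)-z['origin']); return c[0]/c[2]*z['fx']+z['cx'],c[1]/c[2]*z['fy']+z['cy']
E

```

```text
(no output)
```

View pics/top0.png

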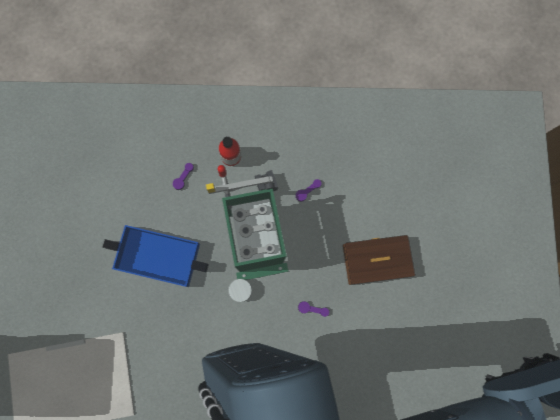

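View pics/side0.png

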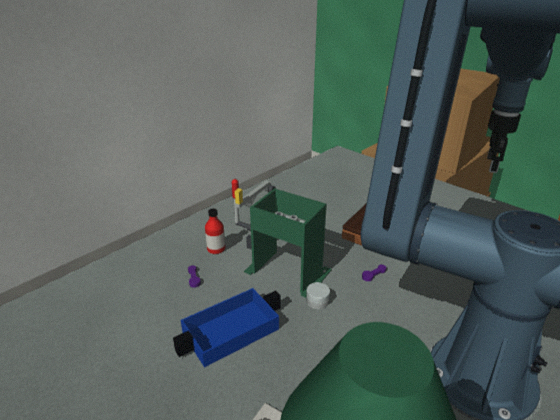

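```bash
python3 - <<'E'
from h import *
P,im,ok=pts('top0'); hsv=cv2.cvtColor(im,cv2.COLOR_BGR2HSV); H,S,V=cv2.split(hsv)
z=P[...,2]
def fit(m,name):
    n,l,st,_=cv2.connectedComponentsWithStats(m.astype(np.uint8)); 
    k=1+np.argmax(st[1:,4]); m=l==k
    q=P[m]; r=cv2.minAreaRect((q[:,:2]*1000).astype(np.float32)); print(name,m.sum(),r,cv2.boxPoints(r).round().tolist(),'z',np.percentile(q[:,2],[5,50,95]))
g=(H>45)&(H<90)&(S>80)&ok
fit(g&(z>.205)&(z<.235),'rim')
b=(H>100)&(H<125)&(S>130)&ok; b[:200]=0;b[300:]=0;b[:,:100]=0;b[:,210:]=0
fit(b&(z>.035)&(z<.055),'trayrim'); fit(b,'tray')
k=(V<50)&ok&(z>.03); k[:200]=0;k[300:]=0;k[:,210:]=0
fit(k,'grip')
y=(H>20)&(H<35)&(S>150)&ok&(z>.2); fit(y,'tab')
r=((H<8)|(H>172))&(S>150)&ok&(z>.2); fit(r,'lever')
r=((H<8)|(H>172))&(S>150)&ok&(z>.05)&(z<.16); fit(r,'bottle')
for u,v in [(110,244),(201,266),(240,290),(210,188),(222,171),(270,180),(262,183)]: print(u,v,P[v,u].round(4))
t=cv2.resize(im[120:310,90:330],None,fx=3.2,fy=3.1,interpolation=cv2.INTER_CUBIC); cv2.imwrite('pics/c1.png',t)
E
```

```text
rim 578 ((547.276611328125, 29.284461975097656), (162.77359008789062, 117.68234252929688), 11.841511726379395) [[456.0, 70.0], [480.0, -45.0], [639.0, -12.0], [615.0, 104.0]] z [0.21464718 0.21941172 0.22277528]
trayrim 399 ((493.6264343261719, 291.26824951171875), (201.405517578125, 119.4988021850586), 77.32127380371094) [[413.0, 206.0], [530.0, 180.0], [574.0, 376.0], [457.0, 403.0]] z [0.0380478  0.04406659 0.04853242]
tray 3356 ((493.6501770019531, 291.22601318359375), (201.47698974609375, 119.4792709350586), 77.3714828491211) [[413.0, 206.0], [530.0, 180.0], [574.0, 376.0], [457.0, 403.0]] z [-0.0007056   0.00416633  0.0445719 ]
grip 90 ((518.580322265625, 406.984375), (36.781002044677734, 17.843650817871094), 76.58592224121094) [[506.0, 391.0], [523.0, 387.0], [532.0, 423.0], [514.0, 427.0]] z [0.04900427 0.05289153 0.05647403]
tab 32 ((628.06201171875, 126.87110900878906), (11.387164115905762, 13.860993385314941), 13.035660743713379) [[621.0, 132.0], [624.0, 119.0], [635.0, 121.0], [632.0, 135.0]] z [0.27012858 0.27327116 0.27681478]
lever 34 ((667.4620361328125, 103.78669738769531), (13.431132316589355, 11.650678634643555), 73.26290130615234) [[660.0, 99.0], [671.0, 96.0], [675.0, 109.0], [664.0, 112.0]] z [0.27199737 0.27702975 0.28244482]
bottle 138 ((766.212158203125, 111.75257873535156), (48.3883056640625, 25.47381591796875), 52.85171127319336) [[741.0, 100.0], [762.0, 85.0], [791.0, 123.0], [771.0, 139.0]] z [0.08654692 0.09611102 0.1091352 ]
110 244 [0.52   0.4082 0.0529]
201 266 [0.4659 0.1684 0.0514]
240 290 [0.4058 0.0663 0.0351]
210 188 [0.6233 0.1258 0.2752]
222 171 [0.6622 0.1003 0.2763]
270 180 [ 0.6536 -0.0072  0.2347]
262 183 [0.6471 0.0112 0.231 ]
```

View pics/c1.png

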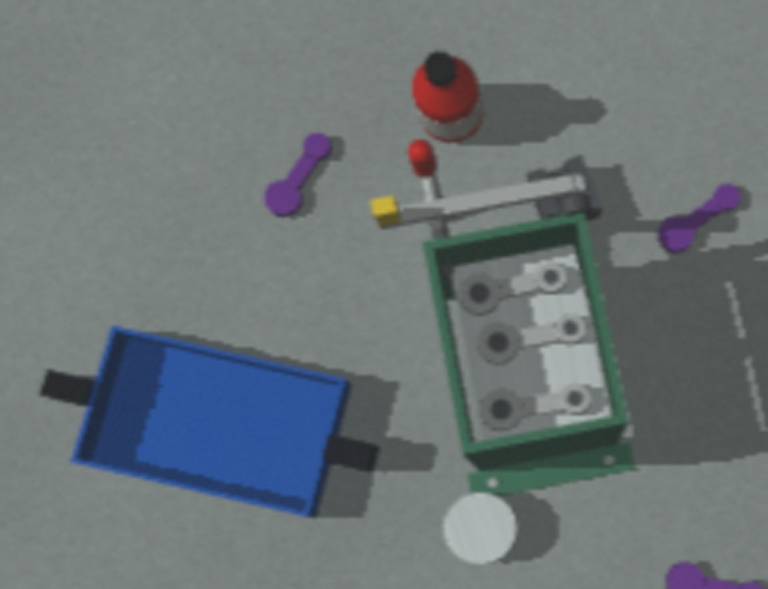

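```bash
cat >> h.py <<'E'
def delta(p,yaw_y=None):
    """units of tool-axis shift to world point p; yaw of tool y"""
    o=arm.get_obs(); r=Q(o['tcp_rot']); m=r.as_matrix()
    print('t',round(o['time'],2),'tcp',np.round(o['position'],4),'yx',np.degrees(np.arctan2(m[1,0],m[0,0])).round(2),'tilt',np.degrees(np.arccos(-m[2,2])).round(2),'op',round(o['opening'],3),'gf',round(o['grasp_force'],1),'F',np.round(o['contact_force'],1))
    print('units',np.round(m.T@(np.array(p)-o['position'])/.02,2))
hop=np.array([.547,.0293,0]); A=np.radians(101.8); X=np.array([np.cos(A),np.sin(A),0]); Y=np.array([-np.sin(A),np.cos(A),0])
def H(x,y,z): return hop+X*x/1e3+Y*y/1e3+np.array([0,0,z/1e3])
E
python3 - <<'E'
from h import *
P,im,ok=pts('side0')
for u,v in [(390,340),(390,400),(300,405),(270,412)]: print(P[v,u].round(3),im[v,u])
E
```

```text
[-0.026  0.558  0.581] [56 76 36]
[-0.049  0.595  0.578] [ 75 100  52]
[0.009 0.607 0.527] [49 68 35]
[0.269 0.382 0.006] [154 160 164]
```

Emit:
carry_out([
  [[0,0,-0.7,0,0,-0.17,1],[0,0,-0.7,0,0,-0.17,1],[0,0,-0.7,0,0,-0.17,1],[0,0,-0.7,0,0,-0.17,1],[0,0,-0.7,0,0,-0.17,1]],
])

```text
time: 0.6
position: [0.239, -0.5226, 0.3013]
tcp_rot: [-0.001, 0.852, 0.523, 0.0]
contact_force: [0.3, -0.1, 0.4]
opening: 0.998
grasp_force: 0.0
```

Emit:
carry_out([
  [[0,0,0,0,0,-0.16,1],[0,0,0,0,0,-0.16,1],[1,0,0,0,0,0,1],[1,0,0,0,0,0,1],[1,0,0,0,0,0,1]],
])

```text
time: 1.1
position: [0.2523, -0.4635, 0.3006]
tcp_rot: [-0.001, 0.782, 0.624, 0.0]
contact_force: [-0.4, 0.0, -0.6]
opening: 0.998
grasp_force: 0.0
```

Emit:
carry_out([
  [[1,0,0,0,0,0,1],[1,0,0,0,0,0,1],[1,0,0,0,0,0,1],[1,0,0,0,0,0,1],[1,0,0,0,0,0,1]],
])

```text
time: 1.6
position: [0.2745, -0.3658, 0.3008]
tcp_rot: [-0.0, 0.781, 0.624, 0.0]
contact_force: [-0.2, 0.1, 0.2]
opening: 1.0
grasp_force: 0.0
```

Emit:
carry_out([
  [[1,0,0,0,0,0,1],[1,0,0,0,0,0,1],[1,0,0,0,0,0,1],[1,0,0,0,0,0,1],[1,0,0,0,0,0,1]],
])

```text
time: 2.1
position: [0.2966, -0.2684, 0.3009]
tcp_rot: [-0.0, 0.781, 0.624, 0.0]
contact_force: [0.1, 0.3, 0.2]
opening: 1.004
grasp_force: 0.0
```

Emit:
carry_out([
  [[1,0,0,0,0,0,1],[1,0,0,0,0,0,1],[1,0,0,0,0,0,1],[1,0,0,0,0,0,1],[1,0,0,0,0,0,1]],
])

```text
time: 2.6
position: [0.3186, -0.1709, 0.301]
tcp_rot: [-0.0, 0.781, 0.624, -0.0]
contact_force: [0.0, -0.2, 0.8]
opening: 0.99
grasp_force: 0.0
```

Emit:
carry_out([
  [[1,0,0,0,0,0,1],[1,0,0,0,0,0,1],[1,0,0,0,0,0,1],[1,0,0,0,0,0,1],[1,0,0,0,0,0,1]],
])

```text
time: 3.1
position: [0.3407, -0.0734, 0.301]
tcp_rot: [-0.0, 0.781, 0.624, -0.0]
contact_force: [-0.0, -0.4, 1.0]
opening: 1.003
grasp_force: 0.0
```

Emit:
carry_out([
  [[1,0,0,0,0,0,1],[1,0,0,0,0,0,1],[1,0,0,0,0,0,1],[1,0,0,0,0,0,1],[1,0,0,0,0,0,1]],
])

```text
time: 3.6
position: [0.3628, 0.0241, 0.301]
tcp_rot: [-0.0, 0.781, 0.624, -0.0]
contact_force: [-0.5, -0.1, 1.1]
opening: 1.001
grasp_force: 0.0
```

Emit:
carry_out([
  [[1,0,0,0,0,0,1],[1,0,0,0,0,0,1],[1,0,0,0,0,0,1],[1,0,0,0,0,0,1],[1,0,0,0,0,0,1]],
])

```text
time: 4.1
position: [0.3849, 0.1216, 0.301]
tcp_rot: [-0.0, 0.781, 0.624, -0.0]
contact_force: [0.0, 0.1, 0.5]
opening: 0.999
grasp_force: 0.0
```

Emit:
carry_out([
  [[1,0,0,0,0,0,1],[1,0,0,0,0,0,1],[1,0,0,0,0,0,1],[1,0,0,0,0,0,1],[1,0,0,0,0,0,1]],
])

```text
time: 4.6
position: [0.407, 0.219, 0.3009]
tcp_rot: [-0.0, 0.781, 0.624, -0.0]
contact_force: [0.9, -0.4, -0.7]
opening: 1.002
grasp_force: 0.0
```

Emit:
carry_out([
  [[1,0.5,0.5,0,0,0,1],[1,0.5,0.5,0,0,0,1],[1,0.5,0.5,0,0,0,1],[1,0.5,0.5,0,0,0,1],[1,0.5,0.5,0,0,0,1]],
])

```text
time: 5.1
position: [0.4783, 0.3054, 0.2503]
tcp_rot: [-0.0, 0.781, 0.624, -0.0]
contact_force: [-0.3, -0.8, -0.4]
opening: 0.999
grasp_force: 0.0
```

```bash
python3 - <<'E'
from h import *
delta([.521,.413,.015])
E
```

```text
t 5.1 tcp [0.4783 0.3054 0.2503] yx 77.23 tilt 0.06 op 0.999 gf 0.0 F [-0.3 -0.8 -0.4]
units [ 5.73  0.9  11.76]
```

Emit:
carry_out([
  [[1,0.2,1,0,0,0,1],[1,0.2,1,0,0,0,1],[1,0.2,1,0,0,0,1],[1,0.2,1,0,0,0,1],[1,0.1,1,0,0,0,1]],
])

```text
time: 5.6
position: [0.5179, 0.3987, 0.1498]
tcp_rot: [-0.0, 0.781, 0.624, -0.0]
contact_force: [0.5, -0.1, 0.2]
opening: 1.001
grasp_force: 0.0
```

Emit:
carry_out([
  [[0.7,0,0.5,0,0,0,1],[0,0,1,0,0,0,1],[0,0,0.5,0,0,0,1],[0,0,0,0,0,0,1]],
])

```text
time: 6.0
position: [0.5193, 0.4109, 0.1087]
tcp_rot: [-0.0, 0.781, 0.624, -0.002]
contact_force: [-0.6, -0.4, -0.5]
opening: 0.999
grasp_force: 0.0
```

```bash
python3 - <<'E'
from h import *
im,d,ci=snap('top','top1')
delta([.521,.413,.015])
cv2.imwrite('pics/c2.png',cv2.resize(im[180:310,60:260],None,fx=4,fy=4))
E
```

```text
t 6.05 tcp [0.5202 0.4113 0.1103] yx 77.2 tilt 0.14 op 0.998 gf 0.0 F [-0.   0.8  0.6]
units [0.1  0.03 4.76]
```

View pics/c2.png

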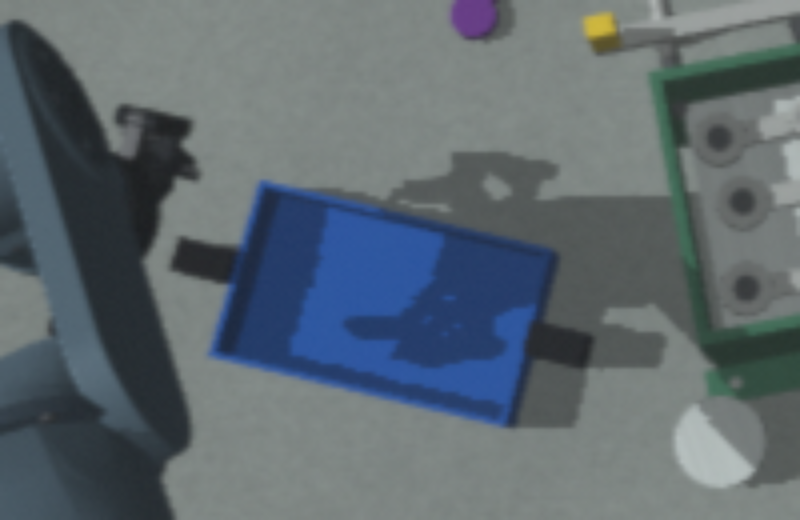

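Emit:
carry_out([
  [[0,0,1,0,0,0,1],[0,0,1,0,0,0,1],[0,0,1,0,0,0,1],[0,0,1,0,0,0,1],[0,0,0.7,0,0,0,1]],
])

```text
time: 6.55
position: [0.5212, 0.4117, 0.0173]
tcp_rot: [0.0, 0.782, 0.624, 0.0]
contact_force: [-0.2, -0.2, -1.2]
opening: 1.006
grasp_force: 0.0
```

Emit:
carry_out([
  [[0,0,0,0,0,0,-1],[0,0,0,0,0,0,-1],[0,0,0,0,0,0,-1],[0,0,0,0,0,0,-1],[0,0,0,0,0,0,-1]],
])

```text
time: 7.05
position: [0.5217, 0.4125, 0.0188]
tcp_rot: [0.0, 0.781, 0.624, 0.001]
contact_force: [-1.0, 0.7, 5.2]
opening: 0.249
grasp_force: 59.7
```

Emit:
carry_out([
  [[-0.02,-0.53,-0.05,0,0,-0.11,-1],[-0.02,-0.53,0,0,0,-0.11,-1],[-0.02,-0.53,0,0,0,-0.11,-1],[-0.02,-0.53,0,0,0,-0.11,-1],[-0.02,-0.53,0,0,0,-0.11,-1]],
])

```text
time: 7.55
position: [0.468, 0.4128, 0.0188]
tcp_rot: [0.0, 0.628, 0.778, 0.0]
contact_force: [0.3, -0.1, 0.2]
opening: 0.25
grasp_force: 59.3
```

Emit:
carry_out([
  [[-0.5,0,0,0,0,0,-1],[-0.7,0,0,0,0,0,-1],[-0.7,0,0,0,0,0,-1],[-0.5,0,0,0,0,0,-1],[0,0,0,0,0,0,-1]],
])

```text
time: 8.05
position: [0.4796, 0.3634, 0.0187]
tcp_rot: [0.001, 0.631, 0.776, -0.0]
contact_force: [0.6, -3.9, 2.9]
opening: 0.251
grasp_force: 59.6
```

```bash
cat >> h.py <<'E'
def tray(f,z0=.035,z1=.055):
    P,im,ok=pts(f); hs=cv2.cvtColor(im,cv2.COLOR_BGR2HSV); h,s,v=cv2.split(hs); z=P[...,2]
    b=(h>100)&(h<128)&(s>130)&ok&(z<.06)&(z>-.01)&(P[...,1]>-.15)&(P[...,0]>.35)
    n,l,st,_=cv2.connectedComponentsWithStats(b.astype(np.uint8)); q=P[l==1+np.argmax(st[1:,4])]
    r=cv2.minAreaRect((q[:,:2]*1000).astype(np.float32)); bx=cv2.boxPoints(r)/1e3
    d=bx-hop[:2]; print('tray rect',r,'hopper-frame corners',(np.c_[d@X[:2],d@Y[:2]]*1e3).round(1).tolist())
E
python3 - <<'E'
from h import *
snap('top','top2'); tray('top2')
delta(H(125,0,17))
E
```

```text
tray rect ((504.90423583984375, 243.97283935546875), (120.74210357666016, 206.96131896972656), 11.488025665283203) hopper-frame corners [[322.6, 57.1], [115.6, 58.2], [114.9, -62.5], [321.9, -63.6]]
t 8.1 tcp [0.4794 0.3638 0.0187] yx 101.84 tilt 0.08 op 0.249 gf 59.6 F [ 1.7 -2.6  3.9]
units [-10.81  -0.12   0.1 ]
```

Emit:
carry_out([
  [[-0.5,-0.04,0,0,0,0,-1],[-0.8,-0.04,0,0,0,0,-1],[-0.8,-0.04,0,0,0,0,-1],[-0.8,0,0,0,0,0,-1],[-0.8,0,0,0,0,0,-1]],
])

```text
time: 8.6
position: [0.4916, 0.292, 0.0187]
tcp_rot: [0.0, 0.63, 0.777, 0.001]
contact_force: [-1.8, 4.3, 5.2]
opening: 0.252
grasp_force: 60.0
```

Emit:
carry_out([
  [[-0.8,0,0,0,0,0,-1],[-0.8,0,0,0,0,0,-1],[-0.8,0,0,0,0,0,-1],[-0.8,0,0,0,0,0,-1],[-0.8,0,0,0,0,0,-1]],
])

```text
time: 9.1
position: [0.508, 0.2136, 0.0187]
tcp_rot: [-0.0, 0.63, 0.777, 0.0]
contact_force: [0.0, 3.8, 6.3]
opening: 0.249
grasp_force: 60.1
```

Emit:
carry_out([
  [[-0.8,0,0,0,0,0,-1],[-0.8,0,0,0,0,0,-1],[-0.8,0,0,0,0,0,-1],[-0.5,0,0,0,0,0,-1],[-0.2,0,0,0,0,0,-1]],
])

```text
time: 9.6
position: [0.5209, 0.1527, 0.0187]
tcp_rot: [-0.0, 0.63, 0.777, 0.0]
contact_force: [-1.2, 5.9, 7.8]
opening: 0.254
grasp_force: 60.1
```

```bash
python3 - <<'E'
from h import *
im,d,ci=snap('top','top3')
delta(H(125,0,17))
P,im,ok=pts('top3')
hs=cv2.cvtColor(im,cv2.COLOR_BGR2HSV); h,s,v=cv2.split(hs); z=P[...,2]
b=(h>100)&(h<128)&(s>130)&ok&(z<.06)&(z>-.01)&(P[...,1]>-.15)&(P[...,0]>.35)&(P[...,1]<.2)
d=(P[b][:,:2]-hop[:2]); hx=d@X[:2]*1e3; hy=d@Y[:2]*1e3
for m in (hx<0,hx>0): print(m.sum(), np.percentile(hx[m],[1,99]) if m.any() else 0, np.percentile(hy[m],[1,99]) if m.any() else 0)
cv2.imwrite('pics/c3.png',cv2.resize(im[120:320,150:330],None,fx=3,fy=3))
E
```

```text
t 9.65 tcp [0.521  0.1523 0.0187] yx 101.9 tilt 0.03 op 0.256 gf 60.1 F [0.1 0.1 6.1]
units [-0.03  0.02  0.08]
422 [-96.74485591 -73.11156566] [-56.8302403  60.3289822]
351 [52.80319445 97.08671143] [-56.69828932  59.53622084]
```

View pics/c3.png

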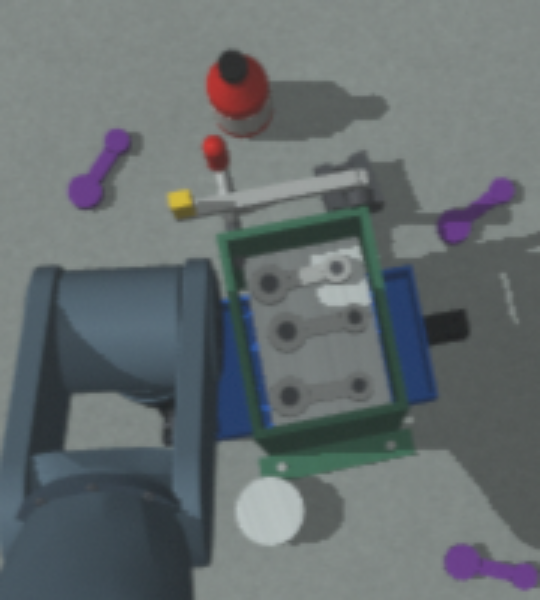

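Emit:
carry_out([
  [[0,0,0,0,0,0,1],[0,0,0,0,0,0,1],[0,0,0,0,0,0,1],[0,0,-0.5,0,0,0,1],[0,0,-1,0,0,0,1]],
])

```text
time: 10.15
position: [0.519, 0.1536, 0.0474]
tcp_rot: [-0.001, 0.629, 0.777, -0.001]
contact_force: [-0.3, 0.3, 0.2]
opening: 1.001
grasp_force: 0.0
```

Emit:
carry_out([
  [[0,0,-1,0,0,0,1],[0,0,-1,0,0,0,1],[0,0,-1,0,0,0,1],[0,0,-1,0,0,0,1],[0,0,-1,0,0,0,1]],
])

```text
time: 10.65
position: [0.5205, 0.1539, 0.1498]
tcp_rot: [0.0, 0.629, 0.777, 0.0]
contact_force: [0.6, 0.1, 0.3]
opening: 1.001
grasp_force: 0.0
```

Emit:
carry_out([
  [[0,0,-1,0,0,0,1],[0,0,-1,0,0,0,1],[0,0,-1,0,0,0,1],[0,0,-1,0,0,0,1],[0,0,-1,0,0,0,1]],
])

```text
time: 11.15
position: [0.5203, 0.1539, 0.2497]
tcp_rot: [0.0, 0.629, 0.777, 0.0]
contact_force: [0.4, 0.6, -0.0]
opening: 1.002
grasp_force: 0.0
```

Emit:
carry_out([
  [[0,0,-1,0,0,0,1],[0,0,-1,0,0,0,1],[0,0,-1,0,0,0,1],[0,0,-1,0,0,0,1],[0,0,0,0,0,0,1]],
])

```text
time: 11.65
position: [0.5218, 0.154, 0.332]
tcp_rot: [0.002, 0.629, 0.777, 0.002]
contact_force: [0.7, -0.3, 0.9]
opening: 0.997
grasp_force: 0.0
```

```bash
python3 - <<'E'
from h import *
im,d,ci=snap('top','top4')
delta(H(79,-100,243))
P,im,ok=pts('top4')
hs=cv2.cvtColor(im,cv2.COLOR_BGR2HSV); h,s,v=cv2.split(hs); z=P[...,2]
def hf(b):
    d=(P[b][:,:2]-hop[:2]); hx=d@X[:2]*1e3; hy=d@Y[:2]*1e3; print(b.sum(),np.percentile(hx,[1,99]).round(1),np.percentile(hy,[1,99]).round(1))
b=(h>100)&(h<128)&(s>130)&ok&(z<.06)&(z>-.01)&(P[...,1]<.2)&(P[...,0]>.35)&(P[...,1]>-.15)
d=(P[...,:2]-hop[:2])@X[:2]; hf(b&(d<0)); hf(b&(d>0))
hf((h>20)&(h<35)&(s>150)&ok&(z>.265)&(z<.285))
E
```

```text
t 11.7 tcp [0.5211 0.1539 0.3299] yx 101.99 tilt 0.19 op 1.003 gf 0.0 F [ 0.5 -0.9 -1.1]
units [-2.43  4.97  4.36]
432 [-97.1 -60.2] [-56.8  60.1]
626 [ 52.5 100.2] [-58.4  59.1]
35 [72.2 86. ] [-104.4  -93.3]
```

Emit:
carry_out([
  [[-0.6,1,0,0,0,0,1],[-0.6,1,0,0,0,0,1],[-0.6,1,0,0,0,0,1],[-0.6,1,0,0,0,0,1],[0,0.95,0,0,0,0,1]],
])

```text
time: 12.2
position: [0.6278, 0.126, 0.3262]
tcp_rot: [-0.001, 0.63, 0.777, -0.001]
contact_force: [-0.5, -0.3, 1.2]
opening: 0.996
grasp_force: 0.0
```

Emit:
carry_out([
  [[0,0,0.5,0,0,0,1],[0,0,1,0,0,0,1],[0,0,1,0,0,0,1],[0,0,0.5,0,0,0,1],[0,0,0,0,0,0,1]],
])

```text
time: 12.7
position: [0.6254, 0.1274, 0.2653]
tcp_rot: [-0.002, 0.629, 0.777, -0.002]
contact_force: [-0.0, 0.6, -0.3]
opening: 0.999
grasp_force: 0.0
```

```bash
python3 - <<'E'
from h import *
im,d,ci=snap('side','side1')
delta(H(79,-99,243))
w,_,_=snap('wrist','w1')
cv2.imwrite('pics/c4.png',np.hstack([cv2.resize(im[140:290,170:320],(400,400)),cv2.resize(w[:,70:490],(400,400))]))
E
```

```text
t 12.75 tcp [0.6263 0.1275 0.2671] yx 101.98 tilt 0.15 op 0.998 gf 0.0 F [0.9 0.2 0.1]
units [-0.04  0.07  1.2 ]
```

View pics/c4.png

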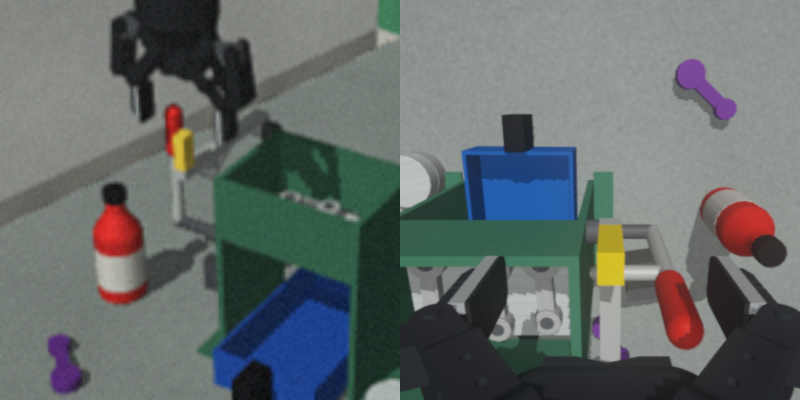

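Emit:
carry_out([
  [[0,0.07,0.7,0,0,0,1],[0,0,0.5,0,0,0,1],[0,0,0,0,0,0,-1],[0,0,0,0,0,0,-1],[0,0,0,0,0,0,-1]],
])

```text
time: 13.3
position: [0.6291, 0.1276, 0.2447]
tcp_rot: [0.0, 0.63, 0.777, 0.0]
contact_force: [0.3, -0.4, 0.1]
opening: 0.517
grasp_force: 0.0
```

Emit:
carry_out([
  [[0,0,0,0,0,0,-1],[0,0,0,0,0,0,-1],[0,0,0,0,0,0,-1],[0,0,0,0,0,0,-1]],
])

```text
time: 13.7
position: [0.6279, 0.1275, 0.2449]
tcp_rot: [-0.001, 0.629, 0.777, -0.001]
contact_force: [-6.7, -1.1, 3.5]
opening: 0.128
grasp_force: 60.5
```

Gripped (opening ≈ 11 mm). Lift along the arc.

Emit:
carry_out([
  [[-0.05,0,-0.27,0,0.05,0,-1],[-0.05,0,-0.27,0,0.05,0,-1],[-0.05,0,-0.27,0,0.05,0,-1],[-0.05,0,-0.27,0,0.05,0,-1],[-0.05,0,-0.27,0,0.05,0,-1]],
])

```text
time: 14.2
position: [0.6295, 0.1197, 0.2704]
tcp_rot: [-0.077, 0.627, 0.773, 0.061]
contact_force: [-3.4, -3.8, -2.4]
opening: 0.127
grasp_force: 59.8
```

Emit:
carry_out([
  [[-0.05,0,-0.27,0,0.05,0,-1],[0,0,0,0,0,0,-1],[0,0,0,0,0,0,-1],[0,0,0,0,0,0,-1],[0,0,0,0,0,0,-1]],
])

```text
time: 14.7
position: [0.63, 0.1178, 0.275]
tcp_rot: [-0.091, 0.625, 0.772, 0.072]
contact_force: [-4.0, -5.0, -3.4]
opening: 0.132
grasp_force: 59.8
```

Emit:
carry_out([
  [[0,0,0,0,0,0,-1],[0,0,0,0,0,0,-1],[0,0,0,0,0,0,-1],[0,0,0,0,0,0,-1],[0,0,0,0,0,0,-1]],
])

```text
time: 15.2
position: [0.63, 0.1177, 0.2749]
tcp_rot: [-0.091, 0.625, 0.772, 0.072]
contact_force: [-3.7, -5.0, -2.6]
opening: 0.127
grasp_force: 59.8
```

```bash
python3 - <<'E'
from h import *
im,d,ci=snap('side','side2'); t,_,_=snap('top','top5')
delta(H(79,-99,243))
w,_,_=snap('wrist','w2')
cv2.imwrite('pics/c5.png',np.hstack([cv2.resize(im[140:310,170:340],(400,400)),cv2.resize(t[120:320,150:350],(400,400))]))
E
```

```text
t 15.3 tcp [0.63   0.1178 0.2749] yx 101.93 tilt 13.37 op 0.126 gf 59.8 F [-4.  -4.1 -2.7]
units [ 0.09 -0.01  1.66]
```

View pics/c5.png

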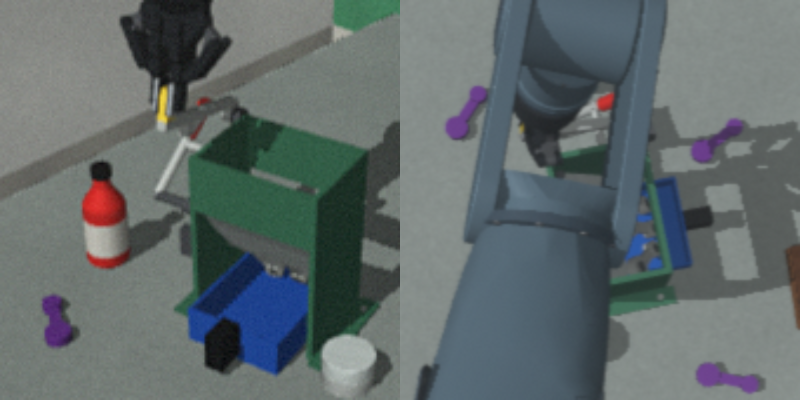

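Emit:
carry_out([
  [[0.05,0,0.27,0,-0.05,0,-1],[0.05,0,0.27,0,-0.05,0,-1],[0.05,0,0.27,0,-0.05,0,-1],[0.05,0,0.27,0,-0.05,0,-1],[0.05,0,0.27,0,-0.05,0,-1]],
])

```text
time: 15.85
position: [0.6281, 0.1266, 0.2493]
tcp_rot: [-0.014, 0.629, 0.777, 0.01]
contact_force: [-4.0, -6.4, -2.2]
opening: 0.126
grasp_force: 59.9
```

Emit:
carry_out([
  [[0.05,0,0.2,0,-0.05,0,-1],[0,0,0,0,0,0,-1],[0,0,0,0,0,0,1],[0,0,0,0,0,0,1],[0,0,0,0,0,0,1]],
])

```text
time: 16.35
position: [0.6289, 0.1293, 0.2465]
tcp_rot: [0.0, 0.629, 0.777, 0.001]
contact_force: [0.6, -0.3, -0.5]
opening: 0.632
grasp_force: 0.0
```

Emit:
carry_out([
  [[0,0,0,0,0,0,1],[0,0,-1,0,0,0,1],[0,0,-1,0,0,0,1],[0,0,-1,0,0,0,1],[0,0,-1,0,0,0,1]],
])

```text
time: 16.85
position: [0.6286, 0.1289, 0.3271]
tcp_rot: [0.0, 0.63, 0.777, 0.0]
contact_force: [0.3, 0.1, -0.7]
opening: 1.0
grasp_force: 0.0
```

```bash
python3 - <<'E'
from h import *
delta(H(-95,-143,205))
t,_,_=snap('top','top6')
P,im,ok=pts('top6')
hs=cv2.cvtColor(im,cv2.COLOR_BGR2HSV); h,s,v=cv2.split(hs)
D=P-hop; 
for n,m in [('lever',((h<8)|(h>172))&(s>140)&(P[...,2]>.17)&((D[...,:2]@Y[:2])>-.17)),('tab',(h>20)&(h<35)&(s>150)&(P[...,2]>.2))]:
    q=D[m&ok]; print(n,len(q), [np.percentile(a,[2,50,98]).round(4) for a in (q@X,q@Y,q[:,2])] if len(q) else '')
cv2.imwrite('pics/c6.png',cv2.resize(t[140:290,180:330],(600,600)))
E
```

```text
t 16.85 tcp [0.6286 0.1289 0.3271] yx 101.97 tilt 0.03 op 1.0 gf 0.0 F [ 0.3  0.1 -0.7]
units [-8.8   2.11  6.1 ]
lever 116 [array([-0.0567, -0.0352, -0.0145]), array([-0.1413, -0.1333, -0.1275]), array([0.1996, 0.215 , 0.229 ])]
tab 0
```

View pics/c6.png

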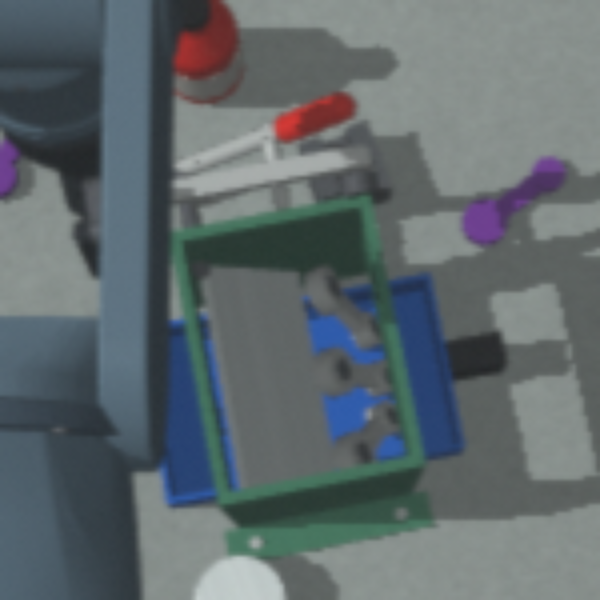

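Emit:
carry_out([
  [[-0.5,0.5,0,0,0,0,-1],[-1,0.5,0,0,0,0,-1],[-1,0.5,0,0,0,0,-1],[-1,0.5,0,0,0,0,-1],[-1,0.1,0,0,0,0,-1]],
])

```text
time: 17.4
position: [0.6891, 0.0481, 0.3236]
tcp_rot: [-0.001, 0.63, 0.777, -0.001]
contact_force: [-0.0, -0.2, -0.5]
opening: 0.143
grasp_force: 0.0
```

Emit:
carry_out([
  [[-1,0,0,0,0,0,-1],[-1,0,0,0,0,0,-1],[-1,0,0,0,0,0,-1],[-1,0,0,0,0,0,-1],[-0.3,0,0.2,0,0,0,-1]],
])

```text
time: 17.9
position: [0.7067, -0.0377, 0.3227]
tcp_rot: [0.001, 0.63, 0.776, 0.0]
contact_force: [-0.3, 0.5, 0.4]
opening: 0.002
grasp_force: 0.0
```

Emit:
carry_out([
  [[0,0,1,0,0,0,-1],[0,0,1,0,0,0,-1],[0,0,1,0,0,0,-1],[0,0,1,0,0,0,-1],[0,0,1,0,0,0,-1]],
])

```text
time: 18.4
position: [0.706, -0.0343, 0.2212]
tcp_rot: [-0.0, 0.629, 0.777, 0.0]
contact_force: [-1.2, 0.7, 0.1]
opening: -0.0
grasp_force: 0.0
```

Emit:
carry_out([
  [[0,0,0.7,0,0,0,-1],[0,0,0.2,0,0,0,-1],[0,0,0,0,0,0,-1]],
])

```text
time: 18.7
position: [0.7059, -0.0345, 0.2036]
tcp_rot: [-0.0, 0.629, 0.777, -0.0]
contact_force: [0.1, 0.7, 0.9]
opening: 0.0
grasp_force: 0.0
```

```bash
python3 - <<'E'
from h import *
delta(H(-74,-143,205)); delta(H(33,-143,245))
im,d,ci=snap('side','side3'); t,_,_=snap('top','top7')
cv2.imwrite('pics/c7.png',np.hstack([cv2.resize(im[100:270,170:340],(400,400)),cv2.resize(t[110:260,180:330],(400,400))]))
E
```

```text
t 18.7 tcp [ 0.7059 -0.0345  0.2036] yx 101.98 tilt 0.06 op 0.0 gf 0.0 F [0.1 0.7 0.9]
units [ 1.05  0.03 -0.07]
t 18.7 tcp [ 0.7059 -0.0345  0.2036] yx 101.98 tilt 0.06 op 0.0 gf 0.0 F [0.1 0.7 0.9]
units [ 6.4   0.04 -2.07]
```

View pics/c7.png

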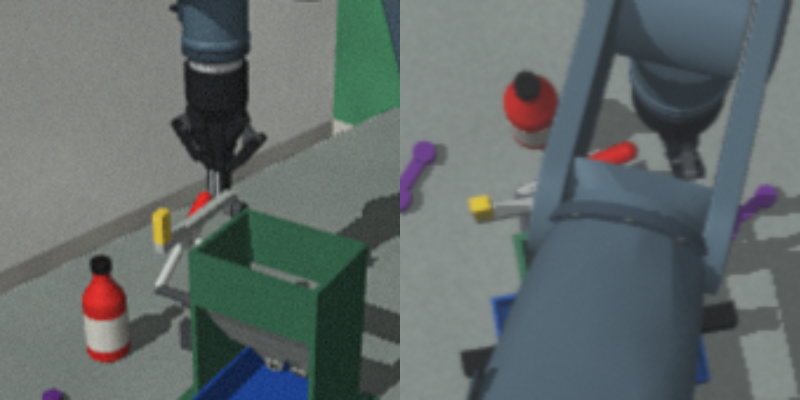

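Emit:
carry_out([
  [[0.5,0,0,0,0,0,-1],[0.5,0,0,0,0,0,-1],[0.5,0,-0.45,0,0,0,-1],[0.5,0,-0.45,0,0,0,-1],[0.5,0,-0.45,0,0,0,-1]],
])

```text
time: 19.3
position: [0.6963, 0.0149, 0.233]
tcp_rot: [0.001, 0.63, 0.777, 0.001]
contact_force: [0.9, -0.7, -0.9]
opening: -0.0
grasp_force: 0.6
```

Emit:
carry_out([
  [[0.45,0,-0.22,0,0,0,-1],[0.45,0,-0.22,0,0,0,-1],[0.45,0,-0.22,0,0,0,-1],[0.45,0,-0.22,0,0,0,-1],[0.3,0,0,0,0,0,-1]],
])

```text
time: 19.8
position: [0.687, 0.0561, 0.2492]
tcp_rot: [0.0, 0.629, 0.777, 0.0]
contact_force: [-0.0, -4.8, 2.0]
opening: -0.0
grasp_force: 1.5
```

```bash
cat >> h.py <<'E'
def lev(f):
    P,im,ok=pts(f); hs=cv2.cvtColor(im,cv2.COLOR_BGR2HSV); h,s,v=cv2.split(hs); D=P-hop
    m=((h<8)|(h>172))&(s>140)&(P[...,2]>.17)&((D[...,:2]@Y[:2])>-.17)&ok
    q=D[m]; print('lever',len(q), [np.percentile(a,[2,50,98]).round(4) for a in (q@X,q@Y,q[:,2])] if len(q) else '')
E
python3 - <<'E'
from h import *
delta(H(33,-143,245)); snap('side','side4'); snap('top','top8'); lev('side4'); lev('top8')
E
```

```text
t 19.8 tcp [0.687  0.0561 0.2492] yx 101.99 tilt 0.03 op -0.0 gf 1.5 F [-0.  -4.8  2. ]
units [1.77 0.03 0.21]
lever 44 [array([0.0147, 0.0236, 0.0334]), array([-0.138 , -0.1282, -0.1198]), array([0.2596, 0.2693, 0.2785])]
lever 72 [array([0.0113, 0.0221, 0.0341]), array([-0.1399, -0.1312, -0.1259]), array([0.2329, 0.2706, 0.278 ])]
```

Lever is following (tip x ≈ 22 mm). Push on.

Emit:
carry_out([
  [[0.4,0,0,0,0,0,-1],[0.4,0,0,0,0,0,-1],[0.4,0,0,0,0,0,-1],[0.3,0,0,0,0,0,-1],[0,0,0,0,0,0,-1]],
])

```text
time: 20.4
position: [0.6804, 0.0861, 0.2484]
tcp_rot: [-0.0, 0.629, 0.777, -0.0]
contact_force: [-0.1, 0.1, -0.4]
opening: 0.0
grasp_force: 0.0
```

```bash
python3 - <<'E'
from h import *
delta(H(33,-143,245)); snap('side','side5'); lev('side5'); snap('top','top9'); lev('top9')
E
```

```text
t 20.4 tcp [0.6804 0.0861 0.2484] yx 102.04 tilt 0.06 op 0.0 gf 0.0 F [-0.1  0.1 -0.4]
units [0.23 0.04 0.17]
lever 76 [array([0.048 , 0.0554, 0.059 ]), array([-0.1396, -0.1317, -0.1243]), array([0.2309, 0.2641, 0.2804])]
lever 38 [array([0.0424, 0.0488, 0.0541]), array([-0.1389, -0.1316, -0.1262]), array([0.2541, 0.2771, 0.2821])]
```

Emit:
carry_out([
  [[0.15,0,0,0,0,0,-1],[0.15,0,0,0,0,0,-1],[0,0,0,0,0,0,-1],[0,0,0,0,0,0,-1]],
])

```text
time: 20.9
position: [0.6796, 0.0904, 0.2486]
tcp_rot: [0.0, 0.63, 0.777, -0.0]
contact_force: [-0.5, -0.9, -0.0]
opening: -0.003
grasp_force: 0.5
```

Emit:
carry_out([
  [[-0.3,0,0,0,0,0,-1],[-0.4,0,0,0,0,0,-1],[-0.6,0,0,0,0,0,-1],[-0.6,0,0,0,0,0,-1],[0,0,0,0,0,0,-1]],
])

```text
time: 21.4
position: [0.688, 0.0509, 0.2486]
tcp_rot: [0.0, 0.63, 0.776, -0.0]
contact_force: [0.2, -0.6, -0.0]
opening: -0.0
grasp_force: 0.0
```

```bash
python3 - <<'E'
from h import *
delta(H(33,-143,245)); snap('side','side6'); lev('side6'); snap('top','top10'); lev('top10')
E
```

```text
t 21.4 tcp [0.688  0.0509 0.2486] yx 101.83 tilt 0.03 op -0.0 gf 0.0 F [ 0.2 -0.6 -0. ]
units [2.03 0.03 0.18]
lever 75 [array([0.0492, 0.0556, 0.0598]), array([-0.1401, -0.1312, -0.1233]), array([0.2323, 0.2639, 0.2806])]
lever 45 [array([0.0424, 0.0487, 0.0539]), array([-0.1398, -0.1317, -0.1258]), array([0.2471, 0.277 , 0.2817])]
```

Latched: the lever holds upright with the finger gone. Retract outward/up and check.

Emit:
carry_out([
  [[-0.5,0,-1,0,0,0,-1],[-0.5,0,-1,0,0,0,-1],[0,0,-1,0,0,0,-1],[0,0,-1,0,0,0,-1],[0,0,-1,0,0,0,-1]],
])

```text
time: 22.0
position: [0.6915, 0.0343, 0.3495]
tcp_rot: [-0.0, 0.629, 0.777, 0.0]
contact_force: [0.1, -0.4, 0.7]
opening: -0.0
grasp_force: 0.0
```

Emit:
carry_out([
  [[-1,0,-0.5,0,0,0,-1],[-1,0,0,0,0,0,-1],[-1,0,0,0,0,0,-1],[-1,0,0,0,0,0,-1],[-1,0,0,0,0,0,-1]],
])

```text
time: 22.5
position: [0.7123, -0.0664, 0.357]
tcp_rot: [-0.001, 0.63, 0.777, -0.001]
contact_force: [0.1, -0.1, 0.4]
opening: -0.001
grasp_force: 0.0
```

Emit:
carry_out([
  [[-1,0,0,0,0,0,-1],[-1,0,0,0,0,0,-1],[-1,0,0,0,0,0,-1],[-1,0,0,0,0,0,-1],[0,0,0,0,0,0,-1]],
])

```text
time: 23.0
position: [0.7291, -0.1459, 0.358]
tcp_rot: [-0.0, 0.631, 0.776, -0.0]
contact_force: [-0.1, -0.6, 0.6]
opening: -0.002
grasp_force: 0.0
```

```bash
python3 - <<'E'
from h import *
im,_,_=snap('side','side7'); lev('side7'); t,_,_=snap('top','top11'); lev('top11')
P,im_,ok=pts('top11')
hs=cv2.cvtColor(im_,cv2.COLOR_BGR2HSV); h,s,v=cv2.split(hs); z=P[...,2]
D=P-hop; d=D@X; b=(h>100)&(h<128)&(s>130)&ok&(z<.06)&(z>-.01)&(abs(d)<.15)&(abs(D@Y)<.1)
for m in (b&(d<0),b&(d>0)): print(m.sum(),np.percentile(d[m],[1,99]).round(4) if m.any() else '')
y=(h>20)&(h<35)&(s>150)&ok&(z>.2); print('tab',y.sum(),np.median(D[y]@X) if y.any() else '', np.median(z[y]) if y.any() else '')
cv2.imwrite('pics/c8.png',np.hstack([cv2.resize(im[140:310,170:340],(400,400)),cv2.resize(t[120:320,150:350],(400,400))]))
E
```

```text
lever 74 [array([0.0489, 0.0562, 0.0591]), array([-0.1387, -0.1308, -0.1235]), array([0.2313, 0.2635, 0.2802])]
lever 41 [array([0.0424, 0.0486, 0.054 ]), array([-0.1415, -0.1322, -0.1266]), array([0.2514, 0.2767, 0.2818])]
0 
610 [0.0527 0.0998]
tab 33 0.07903549588876013 0.27340059806698025
```

View pics/c8.png

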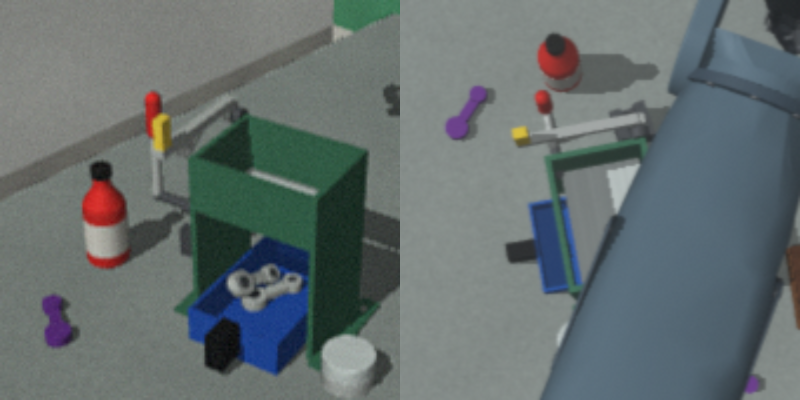

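```bash
python3 -c "
from cell import arm
print(arm.close_job())"
```

```text
the job is handed in; nothing more can be done
None
```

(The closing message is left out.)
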